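Build up a strap-clamp set-up on two risers

ROBOT

A 6-joint arm with a two-finger parallel gripper is mounted at the origin on a cart in front of the work surface, level with it; the furniture and walls round the work are solid. World frame = base frame: x ahead of the robot, y to its left, z up, the work surface at z = 0. Lengths are in m, angles in rad, forces in N, time in s.
With the tool pointing down it reaches from about 0.375 to 0.925 m from the base axis. Payload 5.7 kg.
Tool frame: the origin (TCP) lies at the very end of the fingers, on their centre line; the grasp point (between the pads) lies 19 mm behind it; z points along the fingers, y is the line along which they close (so a half turn about z gives the same grasp; the last joint's range is limited). The gripper opens to 85 mm and grips with 20 to 120 N. Pads are 22 mm wide; open, the fingers measure 114 mm over their backs; the gripper's body (76 mm by 85 mm) begins 54 mm behind the grasp point. The pads swing forward as they close: fully open they stand 13 mm farther back than shut.
Start: joints at [1.217, 0.359, 1.51, -0, 1.272, -0.115], TCP at [0.142, 0.583, 0.231] pointing down, gripper open.
Joint ranges: [-2.97, 2.97], [-1.01, 2.36], [0.21, 2.38], [-0.96, 4.11], [0.2, 2.71], [-2.98, 2.98]. Speed limits (rad/s): [2.39, 2.39, 3.14, 3.14, 3.14, 3.14].

INTERFACE

Orientations are given as a unit quaternion [w, x, y, z].
In Python, from rig import arm gives the robot as it stands.
- The arm moves only by the tool jog_arm, never from a script. Its arguments are lists of equal length, an entry for each row: "rotation": the turn, a rotation vector about the tool's x, y, z in degrees, a list of three; "delta_pos": the shift along the tool's x, y, z in mm, a list of three; "fingers": the gripper's target within -1 to 1 (fully open at 1, half-way at 0, shut at -1). In form: {"rotation": [[ax, ay, az], ...], "delta_pos": [[x, y, z], ...], "fingers": [fingers, ...]}. A call has 1 to 5 rows; each row shifts and turns the commanded pose from where the row before left it, along the tool's axes as they then stand; what a row does not reach is not made up. A row lasts 1/8 s, in which the tool goes at most 62.5 mm and 10.7 degrees, less where a joint would pass 70% of its speed; a pose out of reach is approached as far as the arm can. A call with a gripper value outside its range is refused whole. The fingers move at their own pace and stop on an object; "newtons" is the grip in N (left out, the last holds). Time passes only in rows, so rows that do not move let the fingers close. It gives the time, the measured TCP pose, the force, the opening and the grip force at its end, in the units of the state.
- arm.sense(): the state, without advancing time (a new reading comes with each control period).
- arm.capture(name): name is "scene" or "top" or "wrist"; returns the picture (384x512x3 uint8, red, green, blue); there is no depth.
- arm.camera_model(name): a dict with "mtx" (3x3 intrinsics, pixels), "dist_coeffs" ([k1, k2, p1, p2, k3] as OpenCV has them; the pictures are not rectified), "R" (3x3) and "t" (3): a world point X has camera coordinates R X + t. Camera axes: x right, y down, z forward; pixel columns grow to the right and rows downward; lengths in m; the calibration is good to about 2 mm. A picture is of the moment at which its call begins: read the wrist's pose just before it. camera_model takes no time and is no camera call; for the wrist camera it gives the pose at the moment of the call.
- arm.finish_job(): hands the job in; it is judged then, once.
The state is a dict: "time": time; "joint_pos": joint angles; "qd": joint speeds; "joint_torque": joint torques, N m; "position": TCP position; "orientation": TCP orientation; "ft_force": force on the tool from outside, world axes, zero at the start; "torque": the same for the moment, N m; "width": opening from 0.0 (shut) to 1.0 (fully open); "grasp_force": force on a finger pad.
Only numpy, scipy, OpenCV 4.12 (cv2) and the standard library are available. Lean on these libraries where they do the work, as an engineer would, in place of code of your own. Each camera call takes 0.05 s, during which the arm holds its last target. There are 200 camera calls.

TASK

Build the clamping set-up on the slotted set-up plate, lowest layer first: one grey set-up block with its holes facing up on each of the two pads, then the trial piece on the block on the wide pad and the square brass bar on the block on the narrow pad, and last the strap clamp laid flat as a bridge, with one end resting on the trial piece and the other on the bar, midway between the pads. Centre each block and each piece over its pad with its length along the set-up plate, lay the strap along the same line, let go of everything, and leave the flat aluminium bar and the oil bottle where they are.

Things in the scene. Friction and masses are not known exactly. Their poses are not given: they have to be found in the camera images.
- riser_1_mid (a point): Set-up block: grey steel block with a row of four dark round holes in its top, 50 (x) x 75 (y) x 25 mm high, about 0.7 kg. Identical to the other set-up block; either may go on either pad. Solid for grasping: take it from above across its 50 mm width. Origin at its centre, half-way up; its y axis runs along its length, x across its width, z up.
- riser_2_mid (a point): The other set-up block, identical: grey steel, row of four dark holes, 50 (x) x 75 (y) x 25 mm high, about 0.7 kg. Origin at its centre, half-way up; its y axis runs along its length, x across its width, z up.
- trial_part_mid (a point): Trial piece: bright milled aluminium block with a shallow rectangular pocket and small holes in its top, 42 (x) x 60 (y) x 16 mm high, about 0.09 kg. Its top surface counts as flat and solid (the pocket carries a load like the rest). Origin at its centre, half-way up; its y axis runs along its length, x across its width, z up.
- square_bar_mid (a point): Short square bar of brass, 16 (x) x 70 (y) x 16 mm high, about 0.15 kg. Origin at its centre, half-way up; its y axis runs along its length, x across its width, z up.
- strap_mid (a point): Strap clamp: dark steel flat strap with rounded ends and a slot, 19 (x) x 68 (y) x 10 mm high, about 0.075 kg, lying flat. Origin at its centre, half-way up; its y axis runs along its length, x across its width, z up.
- wide_pad_top (a point): Wide pad: bright flat aluminium plate, 100 (x) x 80 (y) x 6 mm, with four small dark screw heads near its corners, fixed on one half of the set-up plate. This point is the centre of its top face, 18 mm above the bench; z up, y along the length of the set-up plate, towards or away from the narrow pad, whose centre is 88 mm off along y (the pads may be either way round).
- narrow_pad_top (a point): Narrow pad: bright flat aluminium plate, 56 (x) x 80 (y) x 6 mm, with two dark screw heads on its middle line, fixed on the other half of the set-up plate. This point is the centre of its top face, 18 mm above the bench; axes parallel to those of the wide pad.
- plate_mid (a point): Set-up plate: dark grooved steel plate, 120 (x) x 176 (y) x 12 mm, fixed, carrying the two pads end to end. Point: centre of its top, 12 mm above the bench, midway between the pads; y along its length through both pads. To its right, at world y = -0.13, stands a clear guard sheet, 0.08 m high at x = 0.37, rising to 0.59 m at x = 0.72: arms coming from the right draw back and pass in front of it.
- flat_bar_mid (a point): Bystander, not used: flat bar of bright aluminium, 25 (x) x 90 (y) x 12 mm high, plain, no pocket. Origin at its centre, half-way up; its y axis runs along its length, x across its width, z up.
- oil_mid (a point): Bystander, not used: oil bottle standing upright at the left, 44 mm across, 145 mm high with a pointed red spout. Origin on its axis, 72 mm up; z up its axis.
Things that resemble listed ones, but are neither listed nor needed, are in the scene too. There is more than one size of the part that bears square_bar_mid; the job needs the larger.

How it is judged:
By the outcome, as a careful person would: the job done as asked, in the order asked, and still so for the second after the job is handed in, with the robot touching nothing.
It also fails if it takes over 118 s, if anything falls off the work surface, if the arm or the gripper's body presses on something with over 40 N, if the wrist force passes 120 N, or if a joint passes its speed limit or range.

## Working session

There is one attempt and no reset: what is moved stays moved. The work goes in short steps, Python scripts to look and compute and a tool call to move; the robot and the scene stay as the last step left them, time stands still between calls to the robot, and variables do not carry over. Pictures are saved under pics/ and viewed, at most 14 in all, crops included, and the job is handed in when it is done.

Besides the shell and the picture viewer there is one more tool, called after "Request:" as name(argument=value, ...), one argument or row to a line, values as JSON. jog_arm: Moves the arm, as the interface text tells. Its arguments: {"type":"object","properties":{"rotation":{"type":"array","items":{"type":"array","items":{"type":"number"}}},"delta_pos":{"type":"array","items":{"type":"array","items":{"type":"number"}}},"fingers":{"type":"array","items":{"type":"number"}},"newtons":{"type":"number"}},"required":["rotation","delta_pos","fingers"]}

```bash
ls; mkdir -p pics; python3 - <<'E'
from rig import arm
import cv2
print(arm.sense())
for n in("scene","top"):
    im=arm.capture(n); cv2.imwrite(f"pics/{n}0.png",im[:,:,::-1])
    m=arm.camera_model(n); print(n,m)
E
```

```text
pics
{'time': 0.0, 'joint_pos': array([ 1.21687994e+00,  3.59512886e-01,  1.51144239e+00,  2.91278392e-05,
        1.27253034e+00, -1.15101790e-01]), 'qd': array([ 0.00073123,  0.00057419, -0.00047911,  0.00114924,  0.00141263,
       -0.00019897]), 'joint_torque': array([-2.02799342e-04, -5.27638865e+01, -2.78615588e+01, -1.16613855e-04,
        1.33626134e-02,  3.80166921e-05]), 'position': array([0.1416864 , 0.58231534, 0.23044513]), 'orientation': array([-2.33465556e-04,  1.19127954e-01,  9.92878459e-01, -9.17340990e-04]), 'ft_force': array([ 0.0525471 ,  1.33684843, -0.21848629]), 'torque': array([ 0.01859674, -0.02496216, -0.01177434]), 'grasp_force': 0.0, 'width': 0.9968026799054421}
scene {'mtx': array([[392.82125287,   0.        , 262.25826652],
       [  0.        , 392.82125287, 189.87411953],
       [  0.        ,   0.        ,   1.        ]]), 'dist_coeffs': array([-0.04442407,  0.        ,  0.        ,  0.        ,  0.        ]), 'R': array([[-0.83420553, -0.55141118,  0.00684359],
       [-0.40843471,  0.6094694 , -0.6795058 ],
       [ 0.37051614, -0.56964266, -0.73363821]]), 't': array([0.57507757, 0.08960795, 0.88654333])}
top {'mtx': array([[423.02095106,   0.        , 258.62958204],
       [  0.        , 423.02095106, 192.72342466],
       [  0.        ,   0.        ,   1.        ]]), 'dist_coeffs': array([-0.14007686,  0.        ,  0.        ,  0.        ,  0.        ]), 'R': array([[ 0.00391294, -0.99972108,  0.02329058],
       [-0.98143783, -0.00830511, -0.19160063],
       [ 0.19174062, -0.02210854, -0.98119659]]), 't': array([0.27654964, 0.51191597, 0.84996713])}
```

View pics/top0.png

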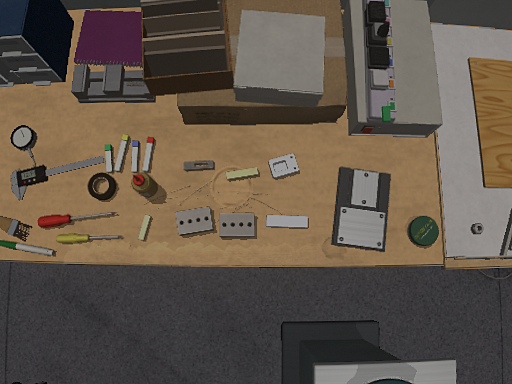

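View pics/scene0.png

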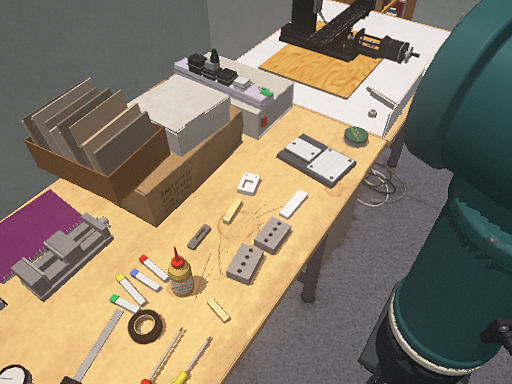

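The top view shows two grey blocks at (195,221) and (238,225), the strap at (199,165), the trial piece at (284,165), the flat bar at (287,222), the wide pad at (362,227) and the narrow pad at (366,188). There are two brass-coloured bars, at (242,174) and (146,228). The one at (242,174) looks longer, so I'll measure both and check them in a crop.

```bash
cat > h.py <<'E'
import numpy as np, cv2
from rig import arm
def ray(name,uv,z,m=None):
    m=m or arm.camera_model(name); R=np.array(m["R"]);t=np.array(m["t"])
    p=cv2.undistortPoints(np.array(uv,float).reshape(-1,1,2),m["mtx"],m["dist_coeffs"]).reshape(-1,2)
    d=np.c_[p,np.ones(len(p))]@R; c=-R.T@t
    return c+d*((z-c[2])/d[:,2])[:,None]
def rect(name,mask,z,m=None):
    "world min-area rect of the largest blob: centre, sizes (long first), direction of long side deg"
    cs,_=cv2.findContours(mask,cv2.RETR_EXTERNAL,cv2.CHAIN_APPROX_NONE)
    c=max(cs,key=cv2.contourArea); w=ray(name,c.reshape(-1,2),z,m)[:,:2]
    (x,y),(a,b),_=r=cv2.minAreaRect((w*1000).astype(np.float32))
    q=cv2.boxPoints(r); e=[q[1]-q[0],q[2]-q[1]]; e=max(e,key=np.linalg.norm)
    return np.round([x,y,max(a,b),min(a,b),np.degrees(np.arctan2(e[1],e[0]))%180],1)
def window(mask,x0,y0,x1,y1):
    o=np.zeros_like(mask); o[y0:y1,x0:x1]=mask[y0:y1,x0:x1]; return o
E
python3 - <<'E'
from h import *
im=cv2.imread("pics/top0.png"); hsv=cv2.cvtColor(im,cv2.COLOR_BGR2HSV)
for n,p in dict(b1=(190,225),wide=(362,232),narrow=(366,188),br1=(242,174),br2=(146,228),strap=(188,166),trial=(275,166),flat=(287,222),wood=(300,190)).items(): print(n,hsv[p[1],p[0]])
grey=((hsv[...,1]<45)).astype(np.uint8)*255
brass=((hsv[...,0]>22)&(hsv[...,0]<35)&(hsv[...,1]>60)&(hsv[...,2]>150)).astype(np.uint8)*255
bright=((hsv[...,1]<45)&(hsv[...,2]>170)).astype(np.uint8)*255
for n,mk,w,z in [("b1",grey,(170,200,216,240),.025),("b2",grey,(217,205,260,242),.025),("strap",grey,(178,153,220,178),.010),("trial",grey,(262,145,305,185),.016),
 ("flat",grey,(262,208,314,236),.012),("br1",brass,(220,162,264,186),.016),("br2",brass,(132,208,158,246),.012),("plate",grey,(325,160,397,256),.012),("wide",bright,(334,203,392,252),.018),("narrow",bright,(340,165,392,209),.018)]:
    try: print(n,rect("top",window(mk,*w),z))
    except Exception as e: print(n,e)
big=cv2.resize(im[135:260,120:400],None,fx=2.85,fy=2.85,interpolation=cv2.INTER_CUBIC); cv2.imwrite("pics/crop1.png",big)
E
```

```text
b1 [ 16  27 123]
wide [ 15   7 145]
narrow [ 15   4 142]
br1 [ 30  68 157]
br2 [ 29  58 109]
strap [14 31 91]
trial [120   3 163]
flat [135   3 157]
wood [ 16 112 150]
b1 [452.4 417.1  74.5  51.3 100.1]
b2 [444.8 326.4  70.9  49.5  90.4]
strap [579.2 413.6  65.3  18.2  94.3]
trial [578.6 224.6  59.7  44.  107.1]
flat [454.6 217.7  90.   26.1  87.6]
br1 [561.1 317.4  66.6  14.2 100.3]
br2 [456.8 527.6   4.8   3.1  46.9]
plate [484.3  51.1 175.  118.5 172.5]
wide max() iterable argument is empty
narrow max() iterable argument is empty
```

View pics/crop1.png

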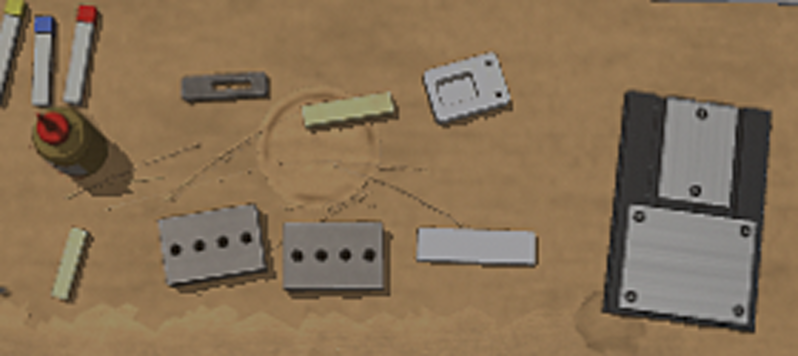

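The crop confirms it: the bar at (242,174), about 70 × 16 mm, is the larger brass bar. The one at (146,228) is the small decoy. The pocketed piece at (284,165) is the trial piece, and the plain one at (287,222) is the flat bar. Both pads are clear, with the wide one (four screws) nearer the robot. I'll move over the blocks now.

Request:
jog_arm(
  rotation=[
    [0,0,10],
    [0,0,10],
    [0,0,10],
    [0,0,10],
    [0,0,10],
  ],
  delta_pos=[
    [0,0,0],
    [0,0,0],
    [0,0,0],
    [0,0,0],
    [0,0,0],
  ],
  fingers=[1,1,1,1,1],
  newtons=60,
)

```text
time: 0.72
position: [0.1418, 0.5826, 0.2308]
orientation: [0.0, 0.53, 0.848, -0.001]
ft_force: [0.1, -0.6, 0.5]
width: 0.997
grasp_force: 0.0
```

Request:
jog_arm(
  rotation=[
    [0,0,8],
    [0,0,8],
    [0,0,0],
    [0,0,0],
    [0,0,0],
  ],
  delta_pos=[
    [0,0,0],
    [0,0,0],
    [-43,44,0],
    [-43,44,0],
    [-43,44,0],
  ],
  fingers=[1,1,1,1,1],
)

```text
time: 1.35
position: [0.2959, 0.4785, 0.231]
orientation: [0.0, 0.64, 0.768, -0.0]
ft_force: [-0.3, 1.6, 0.9]
width: 1.002
grasp_force: 0.0
```

Request:
jog_arm(
  rotation=[
    [0,0,0],
    [0,0,0],
    [0,0,0],
    [0,0,0],
  ],
  delta_pos=[
    [-43,44,0],
    [-43,44,0],
    [-43,44,0],
    [0,0,0],
  ],
  fingers=[1,1,1,1],
)

```text
time: 1.85
position: [0.4515, 0.3737, 0.2309]
orientation: [0.001, 0.643, 0.766, -0.0]
ft_force: [-0.9, 0.8, 0.4]
width: 0.999
grasp_force: 0.0
```

```bash
cat >> h.py <<'E'
def pose():
    s=arm.sense(); w,x,y,z=s["orientation"]
    yd=np.array([2*(x*y-w*z),1-2*(x*x+z*z)])
    return s,np.degrees(np.arctan2(yd[1],yd[0]))
def go(x,y,z,ang=None):
    "tool turn (deg), then tool shift (mm) after that turn, to a world target in mm"
    s,a=pose(); p=s["position"]*1000
    d=0 if ang is None else (ang-a+180)%360-180
    t=np.radians(a+d); yv=np.array([np.cos(t),np.sin(t)]); xv=np.array([-yv[1],yv[0]])
    e=np.array([x,y])-p[:2]
    print("pos",p.round(1),"ang",round(a,1),"tilt z",np.round(s["orientation"][[0,3]],4),"t",round(s["time"],2),"| turn",round(-d,1),"shift",np.round([e@xv,e@yv,p[2]-z],1))
def snap(name,fn):
    m=arm.camera_model(name); im=arm.capture(name)[:,:,::-1].copy(); cv2.imwrite("pics/"+fn,im); return im,m
E
python3 - <<'E'
from h import *
go(452,417,250,10.1)
im,m=snap("wrist","w1.png"); print(m["mtx"][0,0],m["dist_coeffs"],(-np.array(m["R"]).T@m["t"]).round(3),np.array(m["R"])[2].round(2))
E
```

```text
pos [451.5 373.7 230.9] ang 10.0 tilt z [ 0.0007 -0.    ] t 1.85 | turn -0.1 shift [ 42.5   8.1 -19.1]
318.46115476295864 [-0.02217561  0.          0.          0.          0.        ] [0.436 0.455 0.374] [ 0.06 -0.32 -0.95]
```

View pics/w1.png

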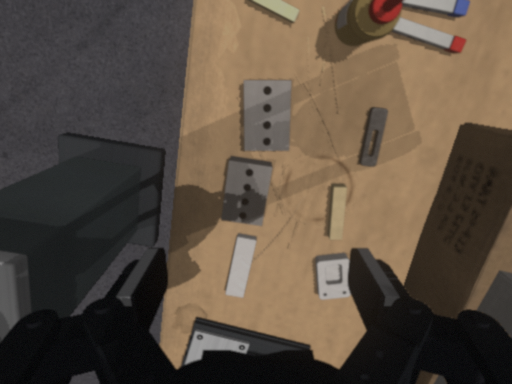

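The wrist view shows block 1 at (268,115), block 2 at (247,190), the strap at (374,136), the brass bar at (337,211), the trial piece at (333,275) and the plate at the bottom, near (240,350). I'll measure the pieces here as a second reading.

```bash
cat > m.py <<'E'
from h import *
def measure(im,m,jobs,name="wrist"):
    lab=cv2.cvtColor(im,cv2.COLOR_BGR2LAB).astype(int)
    for n,k,w,z in jobs:
        mk=(lab[...,2]<137) if k=="grey" else (lab[...,1]<127)&(lab[...,2]>137)
        mk=cv2.morphologyEx(mk.astype(np.uint8)*255,cv2.MORPH_OPEN,np.ones((3,3)))
        print(n,rect(name,window(mk,*w),z,m))
E
python3 - <<'E'
from m import *
im=cv2.imread("pics/w1.png"); m=arm.camera_model("wrist")
lab=cv2.cvtColor(im,cv2.COLOR_BGR2LAB)
print([lab[v,u].tolist() for u,v in [(250,130),(235,200),(337,211),(368,150),(300,200),(205,180)]])
measure(im,m,[("b1","grey",(235,70,300,160),.025),("b2","grey",(212,150,280,230),.025),("strap","grey",(355,100,392,170),.010),("bar","brass",(325,178,352,245),.016),("trial","grey",(310,248,356,302),.016),("flat","grey",(220,230,262,300),.012)])
E
```

```text
[[110, 129, 132], [56, 129, 132], [165, 130, 149], [84, 130, 137], [142, 135, 149], [123, 134, 147]]
b1 [449.4 419.8  74.2  50.1 100.2]
b2 [441.7 330.9  79.   50.2  91.1]
strap [574.7 416.6  66.6  20.3  94.1]Traceback (most recent call last):
  File "<stdin>", line 5, in <module>
  File "m.py", line 7, in measure
    print(n,rect(name,window(mk,*w),z,m))
            ~~~~^^^^^^^^^^^^^^^^^^^^^^^^
  File "h.py", line 11, in rect
    c=max(cs,key=cv2.contourArea); w=ray(name,c.reshape(-1,2),z,m)[:,:2]
ValueError: max() iterable argument is empty
```

Request:
jog_arm(
  rotation=[
    [0,0,0],
    [0,0,0],
    [0,0,0],
    [0,0,0],
    [0,0,0],
  ],
  delta_pos=[
    [44,7.5,20],
    [0,0,60],
    [0,0,60],
    [0,0,40],
    [0,0,20],
  ],
  fingers=[1,1,1,1,1],
)

```text
time: 2.52
position: [0.4439, 0.4208, 0.0283]
orientation: [-0.001, 0.64, 0.768, -0.003]
ft_force: [-0.3, 0.9, -0.7]
width: 0.994
grasp_force: 0.0
```

Request:
jog_arm(
  rotation=[
    [0,0,0],
    [0,0,0],
    [0,0,0],
    [0,0,0],
    [0,0,0],
  ],
  delta_pos=[
    [0,0,15],
    [0,0,8],
    [0,0,0],
    [0,0,0],
    [0,0,0],
  ],
  fingers=[1,1,0,-1,-1],
  newtons=60,
)

```text
time: 3.15
position: [0.4513, 0.4231, 0.011]
orientation: [0.001, 0.641, 0.768, 0.004]
ft_force: [5.4, -0.4, 5.0]
width: 0.567
grasp_force: 63.4
```

Request:
jog_arm(
  rotation=[
    [0,0,0],
    [0,0,0],
    [0,0,0],
  ],
  delta_pos=[
    [0,0,0],
    [0,0,0],
    [0,0,0],
  ],
  fingers=[-1,-1,-1],
)

```text
time: 3.52
position: [0.4513, 0.4232, 0.011]
orientation: [0.001, 0.641, 0.768, 0.004]
ft_force: [4.9, 0.5, 5.9]
width: 0.57
grasp_force: 63.5
```

Request:
jog_arm(
  rotation=[
    [0,0,0],
    [0,0,0],
    [0,0,-10],
    [0,0,-10],
    [0,0,-10],
  ],
  delta_pos=[
    [0,0,-20],
    [0,0,-50],
    [0,0,-50],
    [0,0,-50],
    [0,0,0],
  ],
  fingers=[-1,-1,-1,-1,-1],
)

```text
time: 4.15
position: [0.4492, 0.4226, 0.1829]
orientation: [0.002, 0.418, 0.909, 0.003]
ft_force: [0.5, 0.9, -7.5]
width: 0.563
grasp_force: 65.5
```

Request:
jog_arm(
  rotation=[
    [0,0,-10],
    [0,0,-10],
    [0,0,-10],
    [0,0,-10],
    [0,0,0],
  ],
  delta_pos=[
    [0,0,0],
    [0,0,0],
    [0,0,0],
    [0,0,0],
    [0,0,0],
  ],
  fingers=[-1,-1,-1,-1,-1],
)

```text
time: 4.78
position: [0.4461, 0.4202, 0.1775]
orientation: [-0.001, 0.085, 0.996, -0.001]
ft_force: [-0.9, 1.0, -7.5]
width: 0.566
grasp_force: 65.5
```

```bash
python3 - <<'E'
from h import *
im=cv2.imread("pics/top0.png"); hsv=cv2.cvtColor(im,cv2.COLOR_BGR2HSV)
br=((hsv[...,1]<45)&(hsv[...,2]>105)).astype(np.uint8)*255
for n,w in [("wide",(334,200,392,252)),("narrow",(340,165,392,209))]: 
    k=window(br,*w)
    # split pads by opening
    print(n,rect("top",cv2.morphologyEx(k,cv2.MORPH_OPEN,np.ones((3,3))),.018))
go(560,45,181,82.5)
E
```

```text
wide [441.   54.5  99.5  79.8  82.2]
narrow [528.8  43.5  79.5  55.9 172.3]
pos [446.1 420.2 177.5] ang 80.2 tilt z [-0.0011 -0.0009] t 4.78 | turn -2.3 shift [-161.9 -357.1   -3.5]
```

Request:
jog_arm(
  rotation=[
    [0,0,-2.2],
    [0,0,0],
    [0,0,0],
    [0,0,0],
    [0,0,0],
  ],
  delta_pos=[
    [0,0,0],
    [-21,-60,0],
    [-21,-60,0],
    [-21,-60,0],
    [-21,-60,0],
  ],
  fingers=[-1,-1,-1,-1,-1],
)

```text
time: 5.4
position: [0.498, 0.1744, 0.1782]
orientation: [-0.0, 0.067, 0.998, -0.0]
ft_force: [1.0, 0.5, -7.4]
width: 0.566
grasp_force: 66.1
```

Request:
jog_arm(
  rotation=[
    [0,0,0],
    [0,0,0],
    [0,0,0],
    [0,0,0],
    [0,0,0],
  ],
  delta_pos=[
    [-21,-60,0],
    [-21,-60,0],
    [0,0,40],
    [0,0,0],
    [0,0,0],
  ],
  fingers=[-1,-1,-1,-1,-1],
)

```text
time: 6.02
position: [0.5238, 0.0544, 0.1387]
orientation: [-0.0, 0.066, 0.998, 0.0]
ft_force: [-0.0, -0.1, -6.3]
width: 0.567
grasp_force: 66.3
```

```bash
python3 - <<'E'
from h import *
im,m=snap("wrist","w2.png")
go(523.8,44.2,60,82.4)
E
```

```text
pos [524.6  54.6 139.3] ang 82.5 tilt z [0.0006 0.    ] t 6.08 | turn 0.1 shift [ -0.6 -10.4  79.3]
```

View pics/w2.png

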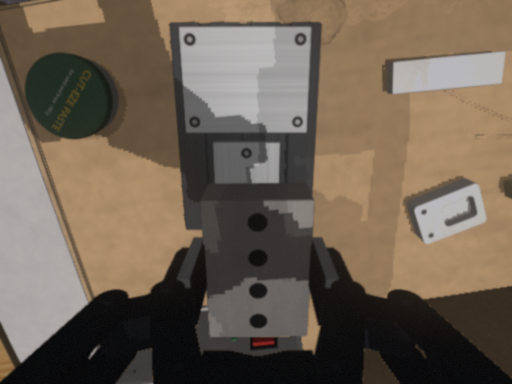

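The wide pad shows clearly at the top, with screws at about (188,40), (300,39), (297,121) and (195,121). The held block's holes run from (258,222) to (258,321). I'll work out the pad centre and the block's offset in the grip.

```bash
python3 - <<'E'
from h import *
m=arm.camera_model("wrist")
s=ray("wrist",[(188,40),(300,39),(297,121),(195,121)],.019,m)[:,:2]*1000
print("screws",s.round(1).tolist(),s.mean(0).round(1))
zt=arm.sense()["position"][2]+.014
h=ray("wrist",[(258,222),(258,258),(258,291),(258,321)],zt,m)[:,:2]*1000
c=ray("wrist",[(204,200),(314,200),(307,335),(209,337)],zt,m)[:,:2]*1000
print("holes",h.round(1).tolist(),h.mean(0)); print("corners",c.round(1).tolist(),c.mean(0))
im=cv2.imread("pics/w2.png"); L=cv2.cvtColor(im,cv2.COLOR_BGR2LAB)
mk=((L[...,0]>75)&(abs(L[...,2].astype(int)-130)<7)).astype(np.uint8)*255
print("wide",rect("wrist",cv2.morphologyEx(window(mk,177,22,316,138),cv2.MORPH_OPEN,np.ones((5,5))),.018,m))
go(0,0,0)
E
```

```text
screws [[407.0, 16.5], [417.4, 100.8], [478.4, 92.9], [467.6, 10.3]] [442.6  55.1]
holes [[501.5, 57.5], [519.7, 55.2], [537.8, 52.8], [555.6, 50.5]] [528.65678901  54.00228823]
corners [[488.1, 35.6], [494.3, 83.0], [567.8, 74.2], [562.5, 24.3]] [528.16390298  54.27037666]
wide [441.5  55.4 101.8  83.4  82.6]
pos [524.6  54.6 139.3] ang 82.5 tilt z [0.0006 0.    ] t 6.08 | turn 0 shift [ 513.  -122.6  139.3]
```

Request:
jog_arm(
  rotation=[
    [0,0,0],
    [0,0,0],
    [0,0,0],
    [0,0,0],
    [0,0,0],
  ],
  delta_pos=[
    [-1.6,-10.5,20],
    [0,0,50],
    [0,0,30],
    [0,0,0],
    [0,0,0],
  ],
  fingers=[-1,-1,-1,-1,-1],
)

```text
time: 6.7
position: [0.5261, 0.0438, 0.04]
orientation: [0.002, 0.065, 0.998, -0.0]
ft_force: [1.0, 0.6, -7.1]
width: 0.567
grasp_force: 66.3
```

```bash
python3 -c "
from h import *
go(524.8,44.0,29.5,82.4)"
```

```text
pos [526.1  43.8  40. ] ang 82.6 tilt z [ 0.0015 -0.    ] t 6.7 | turn 0.2 shift [ 1.3  0.  10.5]
```

Request:
jog_arm(
  rotation=[
    [0,0,0.2],
    [0,0,0],
    [0,0,0],
    [0,0,0],
  ],
  delta_pos=[
    [1,0,6],
    [0,0,3],
    [0,0,1.5],
    [0,0,0],
  ],
  fingers=[-1,-1,-1,-1],
)

```text
time: 7.2
position: [0.5237, 0.0435, 0.0291]
orientation: [0.0, 0.067, 0.998, 0.0]
ft_force: [-2.7, -0.1, 7.0]
width: 0.568
grasp_force: 67.8
```

Contact. I'll release, lift, and look.

Request:
jog_arm(
  rotation=[
    [0,0,0],
    [0,0,0],
    [0,0,0],
    [0,0,0],
    [0,0,0],
  ],
  delta_pos=[
    [0,0,0],
    [0,0,0],
    [0,0,0],
    [0,0,-40],
    [0,0,-60],
  ],
  fingers=[1,1,1,1,1],
)

```text
time: 7.82
position: [0.5218, 0.0435, 0.1273]
orientation: [-0.002, 0.067, 0.998, -0.0]
ft_force: [1.5, 0.7, 0.0]
width: 0.997
grasp_force: 0.0
```

Request:
jog_arm(
  rotation=[
    [0,0,0],
    [0,0,0],
    [0,0,0],
    [0,0,0],
  ],
  delta_pos=[
    [0,0,-60],
    [0,0,-10],
    [0,0,0],
    [0,0,0],
  ],
  fingers=[1,1,1,1],
)

```text
time: 8.32
position: [0.5219, 0.0435, 0.1959]
orientation: [-0.002, 0.067, 0.998, -0.0]
ft_force: [0.4, 0.3, -0.6]
width: 1.002
grasp_force: 0.0
```

```bash
python3 - <<'E'
from h import *
im,m=snap("wrist","w3.png")
im2,_=snap("top","top1.png")
go(442,329,200,1)
cv2.imwrite("pics/w3c.png",np.vstack([cv2.resize(im[0:384],(512,384)),]))
E
```

```text
pos [522.   43.5 195.9] ang 82.3 tilt z [-0.0019 -0.0001] t 8.43 | turn 81.3 shift [286.8 -75.   -4.1]
```

View pics/w3.png

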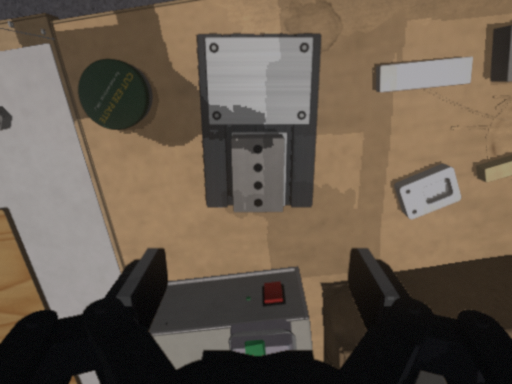

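The block sits on the narrow pad, with its holes in column 258 from row 149 to row 203. The wide pad's screws are at (214,48), (304,48), (301,115) and (217,115). I'll refine these with blob centroids.

```bash
cat >> h.py <<'E'
def dark(im,pts,r=5):
    g=255-cv2.cvtColor(im,cv2.COLOR_BGR2GRAY).astype(float); out=[]
    for u,v in pts:
        p=g[v-r:v+r+1,u-r:u+r+1]; p=np.clip(p-np.percentile(p,60),0,None); y,x=np.mgrid[-r:r+1,-r:r+1]
        out.append((u+(p*x).sum()/p.sum(),v+(p*y).sum()/p.sum()))
    return out
E
python3 - <<'E'
from m import *
m=arm.camera_model("wrist"); im=cv2.imread("pics/w3.png")
s=ray("wrist",dark(im,[(214,48),(304,48),(301,115),(217,115)]),.018,m)[:,:2]*1000
h=ray("wrist",dark(im,[(258,149),(258,167),(258,185),(258,203)]),.043,m)[:,:2]*1000
w=s.mean(0); u=(s[2]+s[3]-s[0]-s[1]); u/=np.linalg.norm(u)
hu=h[3]-h[0]; 
print("wide",w.round(1),"ang",np.degrees(np.arctan2(u[1],u[0])).round(2),"narrow",(w+88*u).round(1),"block",h.mean(0).round(1),"ang",np.degrees(np.arctan2(hu[1],hu[0])).round(2), "spans",np.linalg.norm(s[0]-s[1]),np.linalg.norm(hu))
top=cv2.imread("pics/top1.png"); measure(top,arm.camera_model("top"),[("b2","grey",(215,205,262,242),.025),("n","grey",(340,160,392,209),.043)],"top")
E
```

```text
wide [441.3  55. ] ang -7.48 narrow [528.6  43.6] block [527.3  42.5] ang -6.99 spans 83.9021296547736 54.33977088556671
b2 [444.8 325.3  73.   49.5  90.4]
n [533.   47.  118.4 107.2  90.3]
```

Request:
jog_arm(
  rotation=[
    [0,0,0],
    [0,0,0],
    [0,0,0],
    [0,0,0],
    [0,0,0],
  ],
  delta_pos=[
    [23,54,0],
    [23,54,0],
    [23,54,0],
    [23,54,0],
    [23,54,0],
  ],
  fingers=[1,1,1,1,1],
)

```text
time: 9.05
position: [0.4442, 0.3278, 0.1963]
orientation: [-0.001, 0.067, 0.998, -0.001]
ft_force: [0.5, 0.4, -0.1]
width: 0.999
grasp_force: 0.0
```

Request:
jog_arm(
  rotation=[
    [0,0,10.2],
    [0,0,10.2],
    [0,0,10.2],
    [0,0,10.2],
    [0,0,10.2],
  ],
  delta_pos=[
    [0,0,0],
    [0,0,20],
    [0,0,20],
    [0,0,20],
    [0,0,20],
  ],
  fingers=[1,1,1,1,1],
)

```text
time: 9.68
position: [0.4446, 0.326, 0.1157]
orientation: [-0.001, 0.492, 0.87, -0.001]
ft_force: [-0.3, 1.3, -0.0]
width: 1.004
grasp_force: 0.0
```

Request:
jog_arm(
  rotation=[
    [0,0,10.2],
    [0,0,10.2],
    [0,0,10.2],
    [0,0,0],
    [0,0,0],
  ],
  delta_pos=[
    [0,0,20],
    [0,0,10],
    [0,0,0],
    [0,0,0],
    [0,0,0],
  ],
  fingers=[1,1,1,1,1],
)

```text
time: 10.3
position: [0.4452, 0.3263, 0.0872]
orientation: [-0.0, 0.701, 0.713, -0.001]
ft_force: [-0.9, 0.3, 0.8]
width: 0.997
grasp_force: 0.0
```

```bash
python3 -c "
from h import *
go(444,328,10,0.6)"
```

```text
pos [445.2 326.3  87.2] ang 0.9 tilt z [-0.0001 -0.0006] t 10.3 | turn 0.3 shift [ 1.8 -1.1 77.2]
```

Request:
jog_arm(
  rotation=[
    [0,0,0.3],
    [0,0,0],
    [0,0,0],
    [0,0,0],
    [0,0,0],
  ],
  delta_pos=[
    [1.8,-1,45],
    [0,0,25],
    [0,0,9],
    [0,0,0],
    [0,0,0],
  ],
  fingers=[1,1,1,1,-1],
)

```text
time: 10.92
position: [0.4452, 0.3287, 0.0098]
orientation: [0.0, 0.704, 0.71, 0.001]
ft_force: [-1.0, 0.4, -0.6]
width: 0.819
grasp_force: 0.0
```

Request:
jog_arm(
  rotation=[
    [0,0,0],
    [0,0,0],
    [0,0,0],
    [0,0,0],
  ],
  delta_pos=[
    [0,0,0],
    [0,0,0],
    [0,0,0],
    [0,0,0],
  ],
  fingers=[-1,-1,-1,-1],
)

```text
time: 11.42
position: [0.4458, 0.3288, 0.0103]
orientation: [0.001, 0.704, 0.71, 0.001]
ft_force: [0.3, -0.9, 7.0]
width: 0.569
grasp_force: 62.3
```

Request:
jog_arm(
  rotation=[
    [0,0,0],
    [0,0,0],
    [0,0,-10.2],
    [0,0,-10.2],
    [0,0,-10.2],
  ],
  delta_pos=[
    [0,0,-20],
    [0,0,-50],
    [0,0,-50],
    [0,0,-20],
    [0,0,0],
  ],
  fingers=[-1,-1,-1,-1,-1],
)

```text
time: 12.05
position: [0.4451, 0.3287, 0.151]
orientation: [0.001, 0.49, 0.872, 0.002]
ft_force: [0.1, 0.2, -6.4]
width: 0.568
grasp_force: 65.9
```

Request:
jog_arm(
  rotation=[
    [0,0,-10.2],
    [0,0,-10.2],
    [0,0,-10.2],
    [0,0,-10.2],
    [0,0,-10.2],
  ],
  delta_pos=[
    [0,0,0],
    [0,0,0],
    [0,0,0],
    [0,0,0],
    [0,0,0],
  ],
  fingers=[-1,-1,-1,-1,-1],
)

```text
time: 12.68
position: [0.4433, 0.3276, 0.1483]
orientation: [-0.001, 0.067, 0.998, -0.001]
ft_force: [1.3, 0.1, -6.1]
width: 0.563
grasp_force: 65.9
```

```bash
python3 -c "
from h import *
go(441,75,150,82.5)"
```

```text
pos [443.3 327.6 148.3] ang 82.4 tilt z [-0.0008 -0.0006] t 12.68 | turn -0.1 shift [ -30.7 -250.8   -1.7]
```

Request:
jog_arm(
  rotation=[
    [0,0,0],
    [0,0,0],
    [0,0,0],
    [0,0,0],
    [0,0,0],
  ],
  delta_pos=[
    [-6.8,-54,0],
    [-6.8,-54,0],
    [-6.8,-54,0],
    [-6.8,-54,0],
    [-6.8,-54,0],
  ],
  fingers=[-1,-1,-1,-1,-1],
)

```text
time: 13.3
position: [0.4395, 0.0545, 0.1487]
orientation: [-0.0, 0.069, 0.998, -0.0]
ft_force: [1.9, -0.1, -6.2]
width: 0.564
grasp_force: 66.2
```

Request:
jog_arm(
  rotation=[
    [0,0,0],
    [0,0,0],
  ],
  delta_pos=[
    [0,0,10],
    [0,0,0],
  ],
  fingers=[-1,-1],
)

```text
time: 13.55
position: [0.4392, 0.0562, 0.1381]
orientation: [-0.001, 0.07, 0.998, 0.0]
ft_force: [-0.2, 0.1, -6.7]
width: 0.564
grasp_force: 66.4
```

```bash
python3 - <<'E'
from h import *
im,m=snap("wrist","w4.png")
z=arm.sense()["position"][2]+.0145
h=ray("wrist",dark(im,[(258,222),(258,258),(258,291),(258,321)],9),z,m)[:,:2]*1000
d=h[3]-h[0]; print(h.round(1).tolist(),h.mean(0).round(1),np.degrees(np.arctan2(d[1],d[0])).round(1))
go(441.2,55,29,82.5)
E
```

```text
[[414.4, 58.6], [431.6, 56.6], [449.1, 54.4], [467.2, 52.0]] [440.6  55.4] -7.2
pos [439.6  56.8 138.4] ang 82.0 tilt z [-0.001   0.0002] t 13.6 | turn -0.5 shift [ -1.8  -1.5 109.4]
```

View pics/w4.png

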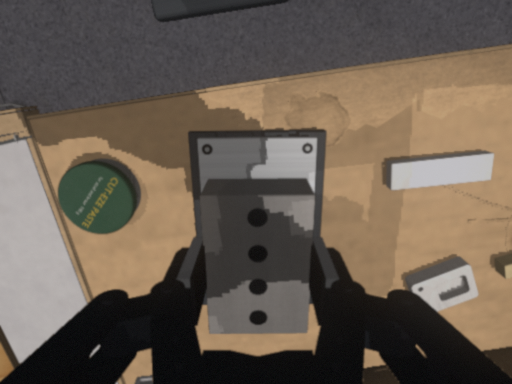

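The held block's hole centre is at (440.6, 55.4), about 1 mm from the TCP along its length. I'll lower it onto the wide pad.

Request:
jog_arm(
  rotation=[
    [0,0,-0.4],
    [0,0,0],
    [0,0,0],
    [0,0,0],
    [0,0,0],
  ],
  delta_pos=[
    [-0.7,-0.9,20],
    [0,0,50],
    [0,0,30],
    [0,0,0],
    [0,0,0],
  ],
  fingers=[-1,-1,-1,-1,-1],
)

```text
time: 14.22
position: [0.4421, 0.0559, 0.0396]
orientation: [0.001, 0.065, 0.998, 0.0]
ft_force: [0.4, -0.1, -6.7]
width: 0.565
grasp_force: 66.5
```

```bash
python3 -c "
from h import *
go(440.2,55.8,28.5,82.5)"
```

```text
pos [442.1  55.9  39.6] ang 82.5 tilt z [0.0006 0.    ] t 14.22 | turn 0.0 shift [ 1.8 -0.4 11.1]
```

Request:
jog_arm(
  rotation=[
    [0,0,0],
    [0,0,0],
    [0,0,0],
    [0,0,0],
  ],
  delta_pos=[
    [1.4,-0.4,6],
    [0,0,3],
    [0,0,2],
    [0,0,0],
  ],
  fingers=[-1,-1,-1,-1],
)

```text
time: 14.72
position: [0.44, 0.0549, 0.0284]
orientation: [0.0, 0.066, 0.998, 0.0]
ft_force: [-1.7, -0.0, 3.8]
width: 0.566
grasp_force: 67.7
```

Request:
jog_arm(
  rotation=[
    [0,0,0],
    [0,0,0],
    [0,0,0],
    [0,0,0],
    [0,0,0],
  ],
  delta_pos=[
    [0,0,0],
    [0,0,0],
    [0,0,0],
    [0,0,-40],
    [0,0,-60],
  ],
  fingers=[1,1,1,1,1],
)

```text
time: 15.35
position: [0.4383, 0.0549, 0.1277]
orientation: [-0.002, 0.066, 0.998, -0.0]
ft_force: [0.4, -0.1, -0.4]
width: 1.0
grasp_force: 0.0
```

Request:
jog_arm(
  rotation=[
    [0,0,0],
    [0,0,0],
    [0,0,0],
    [0,0,0],
    [0,0,0],
  ],
  delta_pos=[
    [0,0,-50],
    [-50,0,0],
    [-50,0,0],
    [0,0,0],
    [0,0,0],
  ],
  fingers=[1,1,1,1,1],
)

```text
time: 15.98
position: [0.5378, 0.0418, 0.1772]
orientation: [-0.001, 0.066, 0.998, -0.0]
ft_force: [-0.0, 0.5, -0.0]
width: 1.004
grasp_force: 0.0
```

```bash
python3 - <<'E'
from h import *
im,m=snap("wrist","w5.png"); np.save("m5.npy",m,allow_pickle=True)
snap("top","top2.png")
go(579,226,100,17)
E
```

```text
pos [537.2  41.9 177.3] ang 82.4 tilt z [-0.0011 -0.0001] t 16.07 | turn 65.4 shift [163.8  93.8  77.3]
```

View pics/w5.png

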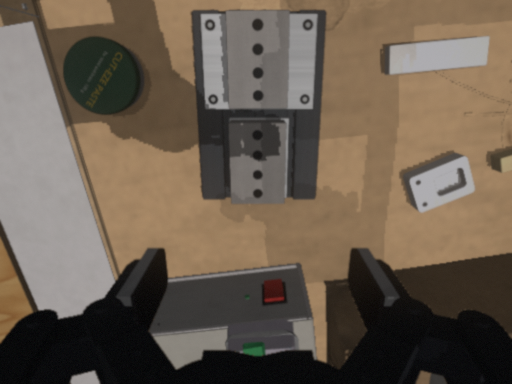

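Both blocks are on their pads, with hole rows at column 258, rows 24–95 and 135–193. The screws are at (209,24), (308,24), (305,99) and (212,99). The trial piece is at (441,183).

```bash
python3 - <<'E'
from h import *
m=np.load("m5.npy",allow_pickle=True).item(); im=cv2.imread("pics/w5.png")
s=ray("wrist",dark(im,[(209,24),(308,24),(305,99),(212,99)]),.018,m)[:,:2]*1000
w=s.mean(0); u=(s[2]+s[3]-s[0]-s[1]); u/=np.linalg.norm(u); v=np.array([-u[1],u[0]])
print("wide",w.round(1),"ang",np.degrees(np.arctan2(u[1],u[0])).round(2),"narrow",(w+88*u).round(1))
for p in ([(258,24),(258,49),(258,73),(258,95)],[(258,135),(258,155),(258,175),(258,193)]):
    h=ray("wrist",dark(im,p),.043,m)[:,:2]*1000; d=h[3]-h[0]; e=h.mean(0)-w
    print("block",h.mean(0).round(1),"along",(e@u).round(1),"across",(e@v).round(1),np.degrees(np.arctan2(d[1],d[0])).round(1))
for n,f,mm,win in [("wrist","w5.png",m,(400,145,485,220)),("top","top2.png",None,(262,145,305,185))]:
    L=cv2.cvtColor(cv2.imread("pics/"+f),cv2.COLOR_BGR2LAB); k=((L[...,0]>140)&(L[...,2]<136)).astype(np.uint8)*255
    print("trial",n,rect(n,window(k,*win),.016,mm))
E
```

```text
wide [441.   55.1] ang -7.51 narrow [528.2  43.6]
block [440.7  54.1] along -0.1 across -1.1 -7.1
block [527.1  42.6] along 87.0 across -1.1 -7.1
trial wrist [579.3 224.7  59.6  41.5 107. ]
trial top [580.  224.6  59.   40.8 106.8]
```

Request:
jog_arm(
  rotation=[
    [0,0,0],
    [0,0,0],
    [0,0,0],
    [0,0,0],
    [0,0,9.3],
  ],
  delta_pos=[
    [-4.4,46.8,0],
    [-4.4,46.8,0],
    [-4.4,46.8,0],
    [-4.4,46.8,0],
    [0,0,0],
  ],
  fingers=[1,1,1,1,1],
)

```text
time: 16.7
position: [0.5804, 0.2282, 0.1777]
orientation: [-0.0, 0.147, 0.989, 0.0]
ft_force: [-0.2, -0.1, -0.5]
width: 0.999
grasp_force: 0.0
```

Request:
jog_arm(
  rotation=[
    [0,0,9.3],
    [0,0,9.3],
    [0,0,9.3],
    [0,0,9.3],
    [0,0,9.3],
  ],
  delta_pos=[
    [0,0,0],
    [0,0,20],
    [0,0,20],
    [0,0,20],
    [0,0,20],
  ],
  fingers=[1,1,1,1,1],
)

```text
time: 17.32
position: [0.5796, 0.2248, 0.0972]
orientation: [-0.0, 0.527, 0.85, -0.0]
ft_force: [1.1, 0.2, 0.7]
width: 0.996
grasp_force: 0.0
```

Request:
jog_arm(
  rotation=[
    [0,0,9.3],
    [0,0,0],
    [0,0,0],
  ],
  delta_pos=[
    [0,0,30],
    [0,0,0],
    [0,0,0],
  ],
  fingers=[1,1,1],
)

```text
time: 17.7
position: [0.5809, 0.2251, 0.0686]
orientation: [0.0, 0.591, 0.806, 0.0]
ft_force: [-0.3, 0.2, -0.4]
width: 1.001
grasp_force: 0.0
```

```bash
python3 -c "
from h import *
go(579.5,224.8,5,17)"
```

```text
pos [580.9 225.1  68.6] ang 17.5 tilt z [0.0001 0.0001] t 17.7 | turn 0.5 shift [ 0.2 -1.4 63.6]
```

Request:
jog_arm(
  rotation=[
    [0,0,0.5],
    [0,0,0],
    [0,0,0],
    [0,0,0],
    [0,0,0],
  ],
  delta_pos=[
    [0,-1.4,40],
    [0,0,18],
    [0,0,7],
    [0,0,0],
    [0,0,0],
  ],
  fingers=[1,1,1,1,-1],
  newtons=40,
)

```text
time: 18.32
position: [0.5805, 0.2248, 0.0038]
orientation: [0.001, 0.596, 0.803, 0.001]
ft_force: [0.5, -0.1, 0.3]
width: 0.817
grasp_force: 0.0
```

Request:
jog_arm(
  rotation=[
    [0,0,0],
    [0,0,0],
    [0,0,0],
    [0,0,0],
    [0,0,0],
  ],
  delta_pos=[
    [0,0,0],
    [0,0,0],
    [0,0,0],
    [0,0,0],
    [0,0,0],
  ],
  fingers=[-1,-1,-1,-1,-1],
)

```text
time: 18.95
position: [0.5803, 0.2247, 0.0038]
orientation: [0.0, 0.596, 0.803, 0.001]
ft_force: [-1.5, 0.3, 5.1]
width: 0.478
grasp_force: 41.2
```

Request:
jog_arm(
  rotation=[
    [0,0,0],
    [0,0,0],
    [0,0,-9.3],
    [0,0,-9.3],
    [0,0,-9.3],
  ],
  delta_pos=[
    [0,0,-20],
    [0,0,-50],
    [0,0,-50],
    [0,0,-20],
    [0,0,0],
  ],
  fingers=[-1,-1,-1,-1,-1],
)

```text
time: 19.58
position: [0.5811, 0.225, 0.1454]
orientation: [0.002, 0.382, 0.924, 0.001]
ft_force: [-0.6, -0.5, -1.1]
width: 0.475
grasp_force: 40.9
```

Request:
jog_arm(
  rotation=[
    [0,0,-9.3],
    [0,0,-9.3],
    [0,0,-9.3],
    [0,0,-9.3],
    [0,0,0],
  ],
  delta_pos=[
    [0,0,0],
    [0,0,0],
    [0,0,0],
    [0,0,0],
    [0,0,0],
  ],
  fingers=[-1,-1,-1,-1,-1],
)

```text
time: 20.2
position: [0.5794, 0.2244, 0.1426]
orientation: [-0.0, 0.071, 0.997, -0.0]
ft_force: [-0.4, -0.8, -0.5]
width: 0.48
grasp_force: 40.9
```

```bash
python3 -c "
from h import *
go(441,55,150,82.5)"
```

```text
pos [579.4 224.4 142.6] ang 81.8 tilt z [-0.0003 -0.0001] t 20.2 | turn -0.7 shift [ 115.1 -186.1   -7.4]
```

Request:
jog_arm(
  rotation=[
    [0,0,-0.7],
    [0,0,0],
    [0,0,0],
    [0,0,0],
    [0,0,0],
  ],
  delta_pos=[
    [0,0,0],
    [28.7,-46.3,0],
    [28.7,-46.3,0],
    [28.7,-46.3,0],
    [28.7,-46.3,0],
  ],
  fingers=[-1,-1,-1,-1,-1],
)

```text
time: 20.82
position: [0.441, 0.0545, 0.143]
orientation: [0.0, 0.065, 0.998, -0.0]
ft_force: [-0.5, -1.0, -1.4]
width: 0.481
grasp_force: 41.0
```

Request:
jog_arm(
  rotation=[
    [0,0,0],
    [0,0,0],
    [0,0,0],
    [0,0,0],
  ],
  delta_pos=[
    [0,0,40],
    [0,0,30],
    [0,0,0],
    [0,0,0],
  ],
  fingers=[-1,-1,-1,-1],
)

```text
time: 21.32
position: [0.4427, 0.0557, 0.0735]
orientation: [0.0, 0.065, 0.998, -0.0]
ft_force: [-0.0, -0.3, -1.0]
width: 0.481
grasp_force: 40.9
```

```bash
python3 - <<'E'
from h import *
im,m=snap("wrist","w6.png"); np.save("m6.npy",m,allow_pickle=True)
go(441,55.8,47,82.5)
E
```

```text
pos [443.1  55.7  73.8] ang 82.6 tilt z [ 0.0009 -0.    ] t 21.38 | turn 0.1 shift [ 2.1 -0.2 26.8]
```

View pics/w6.png

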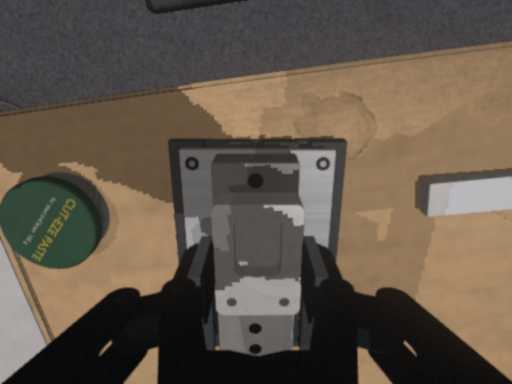

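The trial piece is held straight over the wide-pad block. Its top-face corners are at about (212,205), (303,205), (299,315) and (215,315).

```bash
python3 - <<'E'
from h import *
m=np.load("m6.npy",allow_pickle=True).item()
c=ray("wrist",[(212,205),(303,205),(299,315),(215,315)],.086,m)[:,:2]*1000
print(c.round(1).tolist(),c.mean(0).round(1)); go(440.5,55.6,47,82.5)
E
```

```text
[[409.5, 39.4], [414.7, 79.2], [474.0, 72.4], [468.6, 30.4]] [441.7  55.4]
pos [443.1  55.7  73.8] ang 82.6 tilt z [ 0.0009 -0.    ] t 21.38 | turn 0.1 shift [ 2.6 -0.5 26.8]
```

Request:
jog_arm(
  rotation=[
    [0,0,0],
    [0,0,0],
    [0,0,0],
    [0,0,0],
  ],
  delta_pos=[
    [0.4,-0.2,15],
    [0,0,6],
    [0,0,3],
    [0,0,0],
  ],
  fingers=[-1,-1,-1,-1],
)

```text
time: 21.88
position: [0.4418, 0.0555, 0.0491]
orientation: [0.0, 0.064, 0.998, -0.0]
ft_force: [-1.0, -0.5, -0.0]
width: 0.481
grasp_force: 41.0
```

Request:
jog_arm(
  rotation=[
    [0,0,0],
    [0,0,0],
  ],
  delta_pos=[
    [0,0,2],
    [0,0,0],
  ],
  fingers=[-1,-1],
)

```text
time: 22.12
position: [0.4416, 0.0555, 0.0469]
orientation: [0.0, 0.064, 0.998, -0.0]
ft_force: [0.4, -0.3, -1.3]
width: 0.475
grasp_force: 41.0
```

Request:
jog_arm(
  rotation=[
    [0,0,0],
    [0,0,0],
    [0,0,0],
    [0,0,0],
    [0,0,0],
  ],
  delta_pos=[
    [0,0,0.8],
    [0,0,0],
    [0,0,0],
    [0,0,0],
    [0,0,0],
  ],
  fingers=[-1,-1,1,1,1],
)

```text
time: 22.75
position: [0.4416, 0.0555, 0.0459]
orientation: [-0.0, 0.064, 0.998, -0.0]
ft_force: [0.0, -0.3, 0.1]
width: 1.0
grasp_force: 0.0
```

Request:
jog_arm(
  rotation=[
    [0,0,0],
    [0,0,0],
    [0,0,0],
    [0,0,0],
    [0,0,0],
  ],
  delta_pos=[
    [0,0,-30],
    [0,0,-60],
    [0,0,-45],
    [-50,0,0],
    [-50,0,0],
  ],
  fingers=[1,1,1,1,1],
)

```text
time: 23.38
position: [0.5422, 0.0426, 0.1823]
orientation: [0.001, 0.064, 0.998, -0.0]
ft_force: [1.0, 0.1, 0.2]
width: 1.003
grasp_force: 0.0
```

Request:
jog_arm(
  rotation=[
    [0,0,0],
    [0,0,0],
  ],
  delta_pos=[
    [0,0,0],
    [0,0,0],
  ],
  fingers=[1,1],
)

```text
time: 23.62
position: [0.5395, 0.0427, 0.1803]
orientation: [-0.001, 0.064, 0.998, -0.0]
ft_force: [-1.1, -1.0, -0.0]
width: 0.998
grasp_force: 0.0
```

```bash
python3 - <<'E'
from h import *
im,m=snap("wrist","w7.png"); np.save("m7.npy",m,allow_pickle=True)
t,_=snap("top","top3.png")
L=cv2.cvtColor(im,cv2.COLOR_BGR2LAB); k=((L[...,0]>120)&(L[...,2]<136)).astype(np.uint8)*255
L=cv2.cvtColor(t,cv2.COLOR_BGR2LAB); k=((L[...,1]<132)&(L[...,2]>141)&(L[...,0]>135)).astype(np.uint8)*255
print(L[174,242],L[190,300])
k=((cv2.cvtColor(t,cv2.COLOR_BGR2HSV)[...,0]>23)).astype(np.uint8)*255
print("bar",rect("top",cv2.morphologyEx(window(k,218,160,266,188),cv2.MORPH_OPEN,np.ones((3,3))),.016))
go(561,319,100,10.3)
E
```

```text
[174 120 152] [127 135 151]
bar [560.2 317.   69.1  16.8 100.2]
pos [538.9  42.8 180.4] ang 82.6 tilt z [-0.0012 -0.0001] t 23.73 | turn 72.3 shift [267.8  71.1  80.4]
```

View pics/w7.png

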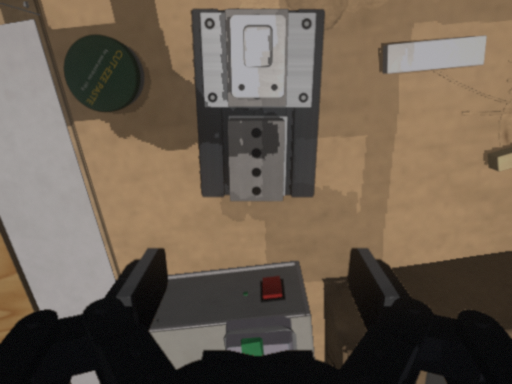

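The trial piece is on the wide-pad block, with top-face corners at about (231,14), (285,14), (284,97) and (232,97).

```bash
python3 - <<'E'
from h import *
m=np.load("m7.npy",allow_pickle=True).item(); im=cv2.imread("pics/w7.png")
s=ray("wrist",dark(im,[(209,23),(306,23),(303,97),(212,97)]),.018,m)[:,:2]*1000
w=s.mean(0); u=(s[2]+s[3]-s[0]-s[1]); u/=np.linalg.norm(u); v=np.array([-u[1],u[0]])
L=cv2.cvtColor(im,cv2.COLOR_BGR2LAB); k=((L[...,0]>165)).astype(np.uint8)*255
r=rect("wrist",cv2.morphologyEx(window(k,228,8,290,100),cv2.MORPH_OPEN,np.ones((3,3))),.059,m)
c=ray("wrist",[(231,14),(285,14),(284,97),(232,97)],.059,m)[:,:2].mean(0)*1000
print("wide",w,"trial",r,"along/across",((r[:2]-w)@u).round(1),((r[:2]-w)@v).round(1),"corners",((c-w)@u).round(1),((c-w)@v).round(1))
E
```

```text
wide [440.98531575  55.09991093] trial [440.1  55.1  58.5  40.5 172.8] along/across -0.9 -0.1 corners -0.9 0.3
```

Request:
jog_arm(
  rotation=[
    [0,0,0],
    [0,0,0],
    [0,0,0],
    [0,0,0],
    [0,0,0],
  ],
  delta_pos=[
    [2.9,55.1,0],
    [2.9,55.1,0],
    [2.9,55.1,0],
    [2.9,55.1,0],
    [2.9,55.1,0],
  ],
  fingers=[1,1,1,1,1],
)

```text
time: 24.35
position: [0.5604, 0.3192, 0.181]
orientation: [-0.0, 0.064, 0.998, -0.0]
ft_force: [0.6, -0.4, 0.2]
width: 0.995
grasp_force: 0.0
```

Request:
jog_arm(
  rotation=[
    [0,0,10.3],
    [0,0,10.3],
    [0,0,10.3],
    [0,0,10.3],
    [0,0,10.3],
  ],
  delta_pos=[
    [0,0,20],
    [0,0,20],
    [0,0,20],
    [0,0,20],
    [0,0,0],
  ],
  fingers=[1,1,1,1,1],
)

```text
time: 24.98
position: [0.5589, 0.3167, 0.099]
orientation: [-0.001, 0.494, 0.869, -0.002]
ft_force: [-0.2, -1.1, -0.2]
width: 0.996
grasp_force: 0.0
```

Request:
jog_arm(
  rotation=[
    [0,0,10.3],
    [0,0,10.3],
    [0,0,0],
    [0,0,0],
  ],
  delta_pos=[
    [0,0,20],
    [0,0,10],
    [0,0,0],
    [0,0,0],
  ],
  fingers=[0.2,0.2,0.2,0.2],
)

```text
time: 25.48
position: [0.5615, 0.3177, 0.0715]
orientation: [0.0, 0.638, 0.77, 0.0]
ft_force: [0.8, 0.7, 0.5]
width: 0.605
grasp_force: 0.0
```

```bash
python3 -c "
from h import *
go(560,318,4,10.2); print(arm.sense()['width'])"
```

```text
pos [561.5 317.7  71.5] ang 10.7 tilt z [0.0001 0.    ] t 25.48 | turn 0.5 shift [ 0.6 -1.4 67.5]
0.6052987625936683
```

Request:
jog_arm(
  rotation=[
    [0,0,0.5],
    [0,0,0],
    [0,0,0],
    [0,0,0],
    [0,0,0],
  ],
  delta_pos=[
    [0.6,-1.4,40],
    [0,0,20],
    [0,0,7.5],
    [0,0,0],
    [0,0,0],
  ],
  fingers=[0.2,0.2,0.2,0.2,-1],
)

```text
time: 26.1
position: [0.5612, 0.3184, 0.0045]
orientation: [0.0, 0.643, 0.766, 0.001]
ft_force: [0.9, -0.3, 0.2]
width: 0.403
grasp_force: 0.0
```

Request:
jog_arm(
  rotation=[
    [0,0,0],
    [0,0,0],
    [0,0,0],
    [0,0,0],
    [0,0,0],
  ],
  delta_pos=[
    [0,0,0],
    [0,0,0],
    [0,0,0],
    [0,0,0],
    [0,0,0],
  ],
  fingers=[-1,-1,-1,-1,-1],
)

```text
time: 26.72
position: [0.5612, 0.3184, 0.0046]
orientation: [0.0, 0.643, 0.766, 0.001]
ft_force: [-0.7, -0.1, 5.6]
width: 0.172
grasp_force: 40.2
```

Request:
jog_arm(
  rotation=[
    [0,0,0],
    [0,0,0],
    [0,0,-10.3],
    [0,0,-10.3],
    [0,0,-10.3],
  ],
  delta_pos=[
    [0,0,-20],
    [0,0,-50],
    [0,0,-50],
    [0,0,-20],
    [0,0,0],
  ],
  fingers=[-1,-1,-1,-1,-1],
)

```text
time: 27.35
position: [0.5617, 0.3187, 0.1474]
orientation: [0.002, 0.413, 0.911, 0.002]
ft_force: [-0.3, -0.8, -1.6]
width: 0.172
grasp_force: 39.4
```

Request:
jog_arm(
  rotation=[
    [0,0,-10.3],
    [0,0,-10.3],
    [0,0,-10.3],
    [0,0,-10.3],
    [0,0,0],
  ],
  delta_pos=[
    [0,0,0],
    [0,0,0],
    [0,0,0],
    [0,0,0],
    [0,0,0],
  ],
  fingers=[-1,-1,-1,-1,-1],
)

```text
time: 27.98
position: [0.5601, 0.318, 0.1443]
orientation: [0.0, 0.069, 0.998, 0.0]
ft_force: [-0.0, 0.7, -0.7]
width: 0.171
grasp_force: 39.4
```

```bash
python3 -c "
from h import *
go(528.5,44.3,150,82.5)"
```

```text
pos [560.1 318.  144.3] ang 82.0 tilt z [0.0001 0.    ] t 27.98 | turn -0.5 shift [  -4.4 -275.5   -5.7]
```

Request:
jog_arm(
  rotation=[
    [0,0,-0.5],
    [0,0,0],
    [0,0,0],
    [0,0,0],
    [0,0,0],
  ],
  delta_pos=[
    [0,0,0],
    [-0.9,-55.1,0],
    [-0.9,-55.1,0],
    [-0.9,-55.1,0],
    [-0.9,-55.1,0],
  ],
  fingers=[-1,-1,-1,-1,-1],
)

```text
time: 28.6
position: [0.5353, 0.0974, 0.1439]
orientation: [0.0, 0.065, 0.998, -0.0]
ft_force: [1.7, -1.1, -1.0]
width: 0.175
grasp_force: 39.5
```

Request:
jog_arm(
  rotation=[
    [0,0,0],
    [0,0,0],
    [0,0,0],
    [0,0,0],
    [0,0,0],
  ],
  delta_pos=[
    [-0.9,-55.1,0],
    [0,0,40],
    [0,0,25],
    [0,0,0],
    [0,0,0],
  ],
  fingers=[-1,-1,-1,-1,-1],
)

```text
time: 29.22
position: [0.5301, 0.0444, 0.0794]
orientation: [0.001, 0.065, 0.998, -0.0]
ft_force: [0.7, 0.0, -1.2]
width: 0.175
grasp_force: 39.6
```

```bash
python3 - <<'E'
from h import *
im,m=snap("wrist","w8.png"); np.save("m8.npy",m,allow_pickle=True)
go(528.3,44.3,47.6,82.5)
E
```

```text
pos [530.4  44.4  79.7] ang 82.6 tilt z [ 0.001 -0.   ] t 29.27 | turn 0.1 shift [ 2.1 -0.4 32.1]
```

View pics/w8.png

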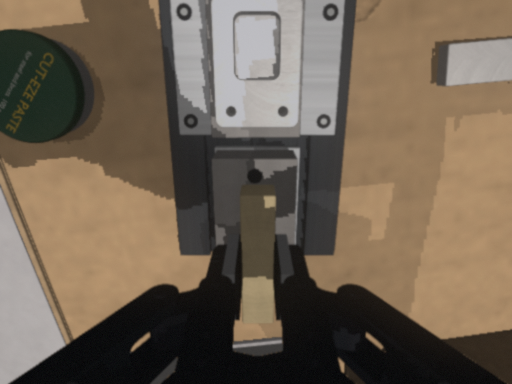

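The bar is held over the narrow-pad block. Its top face runs from row 194 to row 321, at columns 241–275.

```bash
python3 - <<'E'
from h import *
m=np.load("m8.npy",allow_pickle=True).item()
c=ray("wrist",[(241,194),(275,194),(274,321),(243,321)],.0912,m)[:,:2]*1000
print(c.round(1).tolist(),c.mean(0).round(1))
E
```

```text
[[493.7, 41.4], [495.6, 56.2], [564.1, 48.1], [562.1, 32.5]] [528.9  44.6]
```

Request:
jog_arm(
  rotation=[
    [0,0,0],
    [0,0,0],
    [0,0,0],
    [0,0,0],
    [0,0,0],
  ],
  delta_pos=[
    [0,-0.4,20],
    [0,0,7],
    [0,0,3],
    [0,0,2],
    [0,0,0],
  ],
  fingers=[-1,-1,-1,-1,-1],
)

```text
time: 29.9
position: [0.5297, 0.0439, 0.0476]
orientation: [0.0, 0.064, 0.998, -0.0]
ft_force: [-1.8, 0.4, 5.1]
width: 0.176
grasp_force: 40.4
```

Request:
jog_arm(
  rotation=[
    [0,0,0],
    [0,0,0],
  ],
  delta_pos=[
    [0,0,1],
    [0,0,0],
  ],
  fingers=[-1,-1],
)

```text
time: 30.15
position: [0.5298, 0.0439, 0.0476]
orientation: [0.001, 0.064, 0.998, -0.0]
ft_force: [-4.3, 0.3, 15.6]
width: 0.175
grasp_force: 41.8
```

Request:
jog_arm(
  rotation=[
    [0,0,0],
    [0,0,0],
    [0,0,0],
    [0,0,0],
    [0,0,0],
  ],
  delta_pos=[
    [0,0,-1],
    [0,0,0],
    [0,0,0],
    [0,0,0],
    [0,0,-40],
  ],
  fingers=[-1,0.2,0.2,0.2,0.2],
)

```text
time: 30.78
position: [0.5268, 0.0439, 0.0845]
orientation: [-0.003, 0.064, 0.998, -0.0]
ft_force: [0.1, -0.1, 0.3]
width: 0.598
grasp_force: 0.0
```

Request:
jog_arm(
  rotation=[
    [0,0,0],
    [0,0,0],
    [0,0,0],
    [0,0,0],
  ],
  delta_pos=[
    [0,0,-55],
    [0,0,-45],
    [0,0,0],
    [0,0,0],
  ],
  fingers=[1,1,1,1],
)

```text
time: 31.28
position: [0.5288, 0.0439, 0.186]
orientation: [-0.0, 0.064, 0.998, -0.0]
ft_force: [-0.3, 0.1, -0.8]
width: 1.002
grasp_force: 0.0
```

```bash
python3 - <<'E'
from h import *
im,m=snap("wrist","w9.png"); np.save("m9.npy",m,allow_pickle=True)
t,mt=snap("top","top4.png")
L=cv2.cvtColor(t,cv2.COLOR_BGR2LAB); k=(L[...,2]<141).astype(np.uint8)*255
print("strap",rect("top",window(k,178,153,220,178),.010))
go(578,416,100,4.2)
E
```

```text
strap [579.1 413.6  65.5  20.9  94.4]
pos [528.1  43.9 185. ] ang 82.6 tilt z [-0.0015 -0.0001] t 31.38 | turn 78.4 shift [367.5  77.1  85. ]
```

View pics/w9.png

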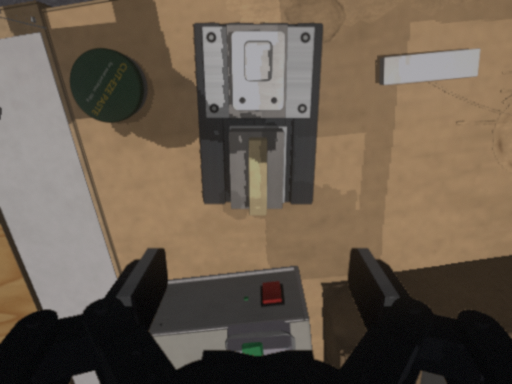

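The bar lies on the narrow-pad block, with its top face from about (248,138) to (267,215). The trial piece is in place on the wide-pad block. I'll measure the bar.

```bash
python3 - <<'E'
from h import *
m=np.load("m9.npy",allow_pickle=True).item(); im=cv2.imread("pics/w9.png")
s=ray("wrist",dark(im,[(211,37),(306,37),(303,108),(213,108)]),.018,m)[:,:2]*1000
w=s.mean(0); u=(s[2]+s[3]-s[0]-s[1]); u/=np.linalg.norm(u); v=np.array([-u[1],u[0]])
L=cv2.cvtColor(im,cv2.COLOR_BGR2LAB); k=((L[...,2]>142)&(L[...,0]>60)).astype(np.uint8)*255
r=rect("wrist",window(k,244,134,275,220),.059,m)
print("wide",w.round(1),"narrow",(w+88*u).round(1),"mid",(w+44*u).round(1),"bar",r,"along/across",((r[:2]-w)@u).round(1),((r[:2]-w)@v).round(1))
go(577.7,416,100,4.3)
E
```

```text
wide [441.2  55. ] narrow [528.4  43.4] mid [484.8  49.2] bar [539.1  43.7  58.9  27.8 172.7] along/across 98.5 1.7
pos [528.1  43.9 185. ] ang 82.6 tilt z [-0.0015 -0.0001] t 31.38 | turn 78.3 shift [367.3  77.4  85. ]
```

```bash
python3 - <<'E'
from h import *
m=np.load("m9.npy",allow_pickle=True).item(); im=cv2.imread("pics/w9.png")
lab=cv2.cvtColor(im,cv2.COLOR_BGR2LAB)
print([ (v,lab[v,258].tolist()) for v in list(range(130,142))+list(range(208,220))])
print([ (x,lab[190,x].tolist()) for x in range(244,272)])
w=np.array([441.2,55.]);u=np.array([.9913,-.1314]);v=np.array([.1314,.9913])
c=ray("wrist",[(258,138),(258,215)],.059,m)[:,:2]*1000; print(c.round(1).tolist(),((c-w)@u).round(1),((c-w)@v).round(1))
E
```

```text
[(130, [53, 128, 129]), (131, [58, 128, 129]), (132, [68, 129, 130]), (133, [71, 129, 130]), (134, [73, 129, 130]), (135, [71, 129, 130]), (136, [72, 129, 131]), (137, [68, 129, 133]), (138, [66, 129, 136]), (139, [69, 129, 137]), (140, [80, 129, 139]), (141, [91, 129, 140]), (208, [151, 129, 148]), (209, [144, 129, 147]), (210, [140, 130, 147]), (211, [141, 129, 147]), (212, [142, 130, 147]), (213, [141, 130, 147]), (214, [138, 130, 147]), (215, [127, 132, 147]), (216, [120, 133, 147]), (217, [125, 134, 147]), (218, [131, 134, 148]), (219, [136, 133, 149])]
[(244, [107, 129, 132]), (245, [81, 129, 131]), (246, [70, 129, 131]), (247, [70, 129, 132]), (248, [85, 128, 136]), (249, [122, 128, 142]), (250, [156, 127, 146]), (251, [163, 126, 148]), (252, [165, 125, 149]), (253, [166, 125, 148]), (254, [166, 125, 148]), (255, [165, 125, 148]), (256, [164, 126, 148]), (257, [165, 125, 148]), (258, [164, 126, 149]), (259, [160, 127, 148]), (260, [152, 128, 148]), (261, [149, 130, 147]), (262, [150, 129, 147]), (263, [152, 130, 148]), (264, [151, 130, 148]), (265, [151, 130, 147]), (266, [143, 128, 144]), (267, [117, 129, 135]), (268, [107, 129, 132]), (269, [105, 129, 132]), (270, [107, 130, 131]), (271, [108, 129, 131])]
[[493.3, 48.6], [564.1, 39.5]] [ 52.5 123.9] [0.5 0.8]
```

```bash
python3 - <<'E'
from h import *
t=cv2.imread("pics/top4.png"); h=cv2.cvtColor(t,cv2.COLOR_BGR2HSV)
k=window((((h[...,0]<8)|(h[...,0]>172))&(h[...,1]>120)).astype(np.uint8)*255,128,168,156,195)
M=cv2.moments(k,True); p=(M["m10"]/M["m00"],M["m01"]/M["m00"]); print(p,ray("top",[p],.13),arm.sense()["joint_pos"].round(2))
E
```

```text
(137.95959595959596, 179.57575757575756) [[0.51782267 0.51565411 0.13      ]] [-0.05  0.31  1.72 -0.    1.12 -1.49]
```

Request:
jog_arm(
  rotation=[
    [0,0,0],
    [0,0,0],
    [0,0,0],
    [0,0,0],
    [0,0,0],
  ],
  delta_pos=[
    [-0.3,53.6,0],
    [-0.3,53.6,0],
    [-0.3,53.6,0],
    [-0.3,53.6,0],
    [-0.3,53.6,0],
  ],
  fingers=[0.2,0.2,0.2,0.2,0.2],
)

```text
time: 32.0
position: [0.5644, 0.3108, 0.1844]
orientation: [-0.001, 0.064, 0.998, -0.001]
ft_force: [0.2, -0.5, 0.2]
width: 0.6
grasp_force: 0.0
```

Request:
jog_arm(
  rotation=[
    [0,0,0],
    [0,0,0],
    [0,0,9.8],
    [0,0,9.8],
    [0,0,9.8],
  ],
  delta_pos=[
    [0,53.6,0],
    [0,53.6,0],
    [0,0,0],
    [0,0,0],
    [0,0,0],
  ],
  fingers=[0.2,0.2,0.2,0.2,0.2],
)

```text
time: 32.62
position: [0.5779, 0.4155, 0.1838]
orientation: [-0.001, 0.318, 0.948, -0.002]
ft_force: [-0.0, -0.1, 0.5]
width: 0.598
grasp_force: 0.0
```

Request:
jog_arm(
  rotation=[
    [0,0,9.8],
    [0,0,9.8],
    [0,0,9.8],
    [0,0,9.8],
    [0,0,9.8],
  ],
  delta_pos=[
    [0,0,0],
    [0,0,0],
    [0,0,0],
    [0,0,0],
    [0,0,10],
  ],
  fingers=[0.2,0.2,0.2,0.2,0.2],
)

```text
time: 33.25
position: [0.5787, 0.4155, 0.1749]
orientation: [-0.0, 0.683, 0.731, -0.001]
ft_force: [-0.1, 0.0, -0.4]
width: 0.6
grasp_force: 0.0
```

Request:
jog_arm(
  rotation=[
    [0,0,0],
    [0,0,0],
    [0,0,0],
    [0,0,0],
  ],
  delta_pos=[
    [0,0,50],
    [0,0,50],
    [0,0,0],
    [0,0,0],
  ],
  fingers=[0.2,0.2,0.2,0.2],
)

```text
time: 33.75
position: [0.5794, 0.416, 0.0769]
orientation: [0.0, 0.681, 0.733, -0.0]
ft_force: [0.7, -1.0, 0.7]
width: 0.601
grasp_force: 0.0
```

```bash
python3 - <<'E'
from h import *
go(578,415.7,3,4.3)
E
```

```text
pos [579.4 416.   76.9] ang 4.2 tilt z [ 0. -0.] t 33.75 | turn -0.1 shift [-0.2 -1.4 73.9]
```

Request:
jog_arm(
  rotation=[
    [0,0,0],
    [0,0,0],
    [0,0,0],
    [0,0,0],
    [0,0,0],
  ],
  delta_pos=[
    [0,-1.4,45],
    [0,0,20],
    [0,0,8.5],
    [0,0,0],
    [0,0,0],
  ],
  fingers=[0.2,0.2,0.2,0.2,-1],
  newtons=35,
)

```text
time: 34.38
position: [0.5786, 0.4162, 0.0044]
orientation: [0.0, 0.681, 0.733, 0.001]
ft_force: [-0.6, 0.8, 1.2]
width: 0.398
grasp_force: 0.0
```

Request:
jog_arm(
  rotation=[
    [0,0,0],
    [0,0,0],
    [0,0,0],
    [0,0,0],
    [0,0,0],
  ],
  delta_pos=[
    [0,0,0],
    [0,0,0],
    [0,0,0],
    [0,0,0],
    [0,0,0],
  ],
  fingers=[-1,-1,-1,-1,-1],
)

```text
time: 35.0
position: [0.5787, 0.4162, 0.0045]
orientation: [0.0, 0.681, 0.733, 0.001]
ft_force: [-0.3, 0.1, 5.8]
width: 0.207
grasp_force: 35.1
```

Request:
jog_arm(
  rotation=[
    [0,0,0],
    [0,0,0],
    [0,0,0],
    [0,0,0],
    [0,0,-9.8],
  ],
  delta_pos=[
    [0,0,-20],
    [0,0,-50],
    [0,0,-50],
    [0,0,-50],
    [0,0,0],
  ],
  fingers=[-1,-1,-1,-1,-1],
)

```text
time: 35.62
position: [0.5805, 0.4175, 0.1801]
orientation: [0.002, 0.614, 0.789, 0.005]
ft_force: [0.3, -0.7, -1.4]
width: 0.206
grasp_force: 34.5
```

Request:
jog_arm(
  rotation=[
    [0,0,-9.8],
    [0,0,-9.8],
    [0,0,-9.8],
    [0,0,-9.8],
    [0,0,-9.8],
  ],
  delta_pos=[
    [0,0,0],
    [0,0,0],
    [0,0,0],
    [0,0,0],
    [0,0,0],
  ],
  fingers=[-1,-1,-1,-1,-1],
)

```text
time: 36.25
position: [0.5773, 0.4155, 0.174]
orientation: [0.0, 0.231, 0.973, -0.0]
ft_force: [0.8, 0.6, -1.0]
width: 0.207
grasp_force: 34.4
```

Request:
jog_arm(
  rotation=[
    [0,0,-9.8],
    [0,0,-9.8],
    [0,0,0],
    [0,0,0],
  ],
  delta_pos=[
    [0,0,0],
    [0,0,0],
    [0,0,0],
    [0,0,0],
  ],
  fingers=[-1,-1,-1,-1],
)

```text
time: 36.75
position: [0.5775, 0.4157, 0.1735]
orientation: [0.0, 0.066, 0.998, 0.0]
ft_force: [0.2, 0.5, -1.0]
width: 0.21
grasp_force: 34.4
```

```bash
python3 - <<'E'
from h import *
go(484.8,49.8,150,82.5)
E
```

```text
pos [577.5 415.7 173.5] ang 82.4 tilt z [0.0001 0.    ] t 36.75 | turn -0.1 shift [  44.1 -374.8   23.5]
```

Request:
jog_arm(
  rotation=[
    [0,0,0],
    [0,0,0],
    [0,0,0],
    [0,0,0],
    [0,0,0],
  ],
  delta_pos=[
    [6.3,-53.5,0],
    [6.3,-53.5,0],
    [6.3,-53.5,0],
    [6.3,-53.5,0],
    [6.3,-53.5,0],
  ],
  fingers=[-1,-1,-1,-1,-1],
)

```text
time: 37.38
position: [0.5116, 0.1528, 0.1734]
orientation: [0.0, 0.066, 0.998, -0.0]
ft_force: [0.9, 0.4, -0.6]
width: 0.211
grasp_force: 34.5
```

Request:
jog_arm(
  rotation=[
    [0,0,0],
    [0,0,0],
    [0,0,0],
    [0,0,0],
    [0,0,0],
  ],
  delta_pos=[
    [6.3,-53.5,0],
    [6.3,-53.5,0],
    [0,0,50],
    [0,0,25],
    [0,0,0],
  ],
  fingers=[-1,-1,-1,-1,-1],
)

```text
time: 38.0
position: [0.4842, 0.0497, 0.0968]
orientation: [-0.002, 0.066, 0.998, -0.0]
ft_force: [0.3, 0.7, -0.6]
width: 0.205
grasp_force: 34.6
```

Request:
jog_arm(
  rotation=[
    [0,0,0],
  ],
  delta_pos=[
    [0,0,0],
  ],
  fingers=[-1],
)

```text
time: 38.12
position: [0.4866, 0.05, 0.099]
orientation: [0.001, 0.065, 0.998, -0.0]
ft_force: [0.2, 1.0, -0.6]
width: 0.21
grasp_force: 34.6
```

```bash
python3 - <<'E'
from h import *
im,m=snap("wrist","w10.png"); np.save("m10.npy",m,allow_pickle=True)
cv2.imwrite("pics/w10c.png",cv2.resize(im[100:384,130:390],None,fx=2,fy=2))
go(484.8,49.8,63.5,82.5)
E
```

```text
pos [487.   50.   99.2] ang 82.6 tilt z [ 0.0011 -0.    ] t 38.17 | turn 0.1 shift [ 2.1 -0.5 35.7]
```

View pics/w10c.png

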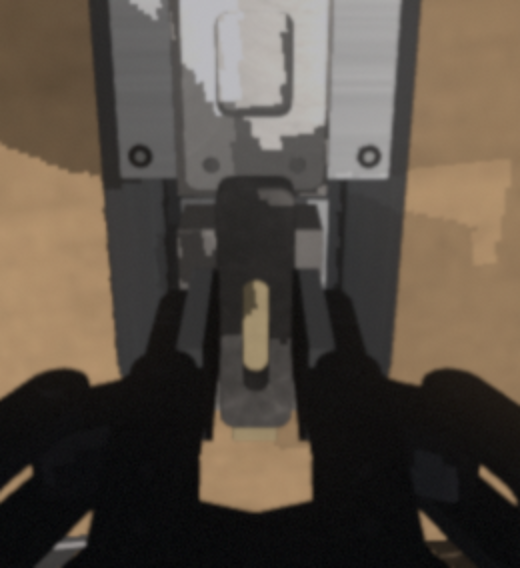

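The strap is held level. In full-image pixels its top face runs from about (258,195) to (258,313).

```bash
python3 - <<'E'
from h import *
m=np.load("m10.npy",allow_pickle=True).item()
for v0 in (190,195):
    c=ray("wrist",[(258,v0),(258,313.5)],.1047,m)[:,:2]*1000
    print(c.round(1).tolist(),c.mean(0).round(1),np.linalg.norm(c[0]-c[1]).round(1))
E
```

```text
[[451.5, 54.4], [520.1, 45.6]] [485.8  50. ] 69.2
[[453.9, 54.1], [520.1, 45.6]] [487.   49.9] 66.8
```

Request:
jog_arm(
  rotation=[
    [0,0,0],
    [0,0,0],
    [0,0,0],
    [0,0,0],
    [0,0,0],
  ],
  delta_pos=[
    [1.2,-0.4,20],
    [0,0,9],
    [0,0,3],
    [0,0,2],
    [0,0,0],
  ],
  fingers=[-1,-1,-1,-1,-1],
)

```text
time: 38.8
position: [0.4848, 0.0497, 0.0643]
orientation: [0.0, 0.064, 0.998, -0.0]
ft_force: [-0.1, -0.6, -1.3]
width: 0.205
grasp_force: 34.6
```

Request:
jog_arm(
  rotation=[
    [0,0,0],
    [0,0,0],
  ],
  delta_pos=[
    [0,0,1.2],
    [0,0,0],
  ],
  fingers=[-1,-1],
)

```text
time: 39.05
position: [0.4849, 0.0496, 0.0634]
orientation: [0.0, 0.064, 0.998, -0.0]
ft_force: [-1.0, -0.2, 5.1]
width: 0.212
grasp_force: 35.2
```

Contact at 5 N. I'll release and rise.

Request:
jog_arm(
  rotation=[
    [0,0,0],
    [0,0,0],
    [0,0,0],
    [0,0,0],
    [0,0,-0.1],
  ],
  delta_pos=[
    [0,0,0],
    [0,0,0],
    [0,0,0],
    [0,0,0],
    [0,0,-30],
  ],
  fingers=[0,0,0,0,0],
)

```text
time: 39.67
position: [0.4826, 0.0497, 0.0915]
orientation: [-0.002, 0.064, 0.998, -0.0]
ft_force: [0.0, 0.2, -0.0]
width: 0.5
grasp_force: 0.0
```

Request:
jog_arm(
  rotation=[
    [0,0,0],
    [0,0,0],
    [0,0,0],
    [0,0,0],
    [0,0,0],
  ],
  delta_pos=[
    [0,0,-60],
    [-40,0,-50],
    [-40,0,0],
    [0,0,0],
    [0,0,0],
  ],
  fingers=[1,1,1,1,1],
)

```text
time: 40.3
position: [0.5614, 0.0398, 0.2007]
orientation: [-0.001, 0.064, 0.998, -0.0]
ft_force: [-0.3, 0.5, -0.8]
width: 0.999
grasp_force: 0.0
```

```bash
python3 - <<'E'
from h import *
im,m=snap("wrist","w11.png"); s,_=snap("scene","s11.png"); np.save("m11.npy",m,allow_pickle=True)
a=cv2.resize(im[0:230,170:345],None,fx=2.2,fy=2.2,interpolation=cv2.INTER_CUBIC); b=cv2.resize(s[110:215,255:380],(385,506*385//385),interpolation=cv2.INTER_CUBIC)
cv2.imwrite("pics/fin.png",np.hstack([a,b[:a.shape[0]]])); go(0,0,0)
E
```

```text
pos [561.   39.9 200.7] ang 82.7 tilt z [-0.0015 -0.    ] t 40.4 | turn 0 shift [ 551.5 -110.6  200.7]
```

View pics/fin.png

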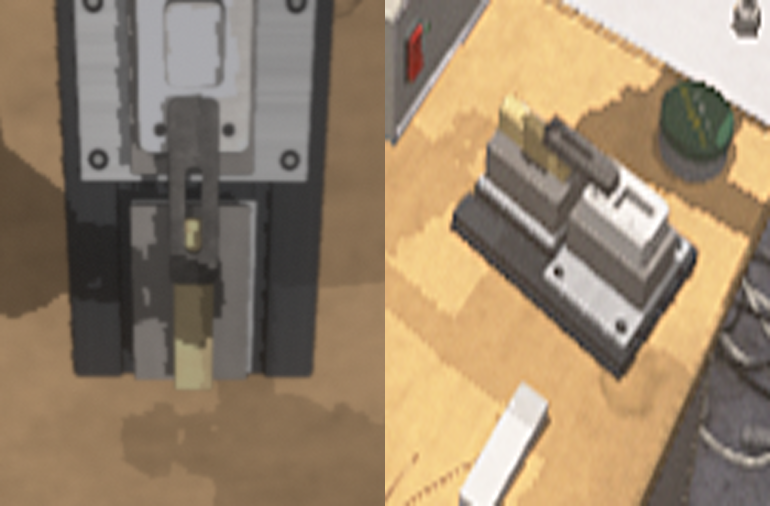

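The strap bridges the trial piece and the bar and lies flat. In the crop it runs from about (193,97) to (195,280), in line with the plate, and the gripper is clear. Handing in.

```bash
python3 -c "
from rig import arm
print(arm.finish_job())"
```

```text
the job is handed in; nothing more can be done
None
```

The clamping set-up is built in the order asked and handed in at about 40 s of the 118 s: both blocks, the trial piece and the brass bar measured within about 1–1.5 mm of centre, the strap lies flat across them midway between the pads, and the flat bar and oil bottle were not touched.

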